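# Flip a camera module face up over the step of a turnover plate

### The job

The camera module lying face down on the mat must be turned face up: push it with the fingertips across the mat until it lies square against the front step of the low turnover plate, then keep pushing its trailing edge forward and upward so that it tips up on the step edge and flips over, ending flat, face up and wholly on the plate. Do not lift or carry the module, and leave the case, the cup and the screwdriver where they are.

Things in the scene. Friction and masses are not known exactly. Their poses are not given: they have to be found in the camera images.
- module_center (a point): centre of the camera module, axes as module. Face down on the mat: x axis up, centre 10.5 mm above the mat. Face up on the plate: x axis down, centre 18.5 mm above the mat. At the start 115 to 185 mm in front of the step, within 35 mm of its middle line. A finger pressing the trailing side toward the step with 5 to 10 N carries it up by friction
- module: camera module, dark square block 53 mm (its y) by 52 mm (its z) by 21 mm thick (its x), 32 to 64 g; its face is the pale grey flat panel on the -x side, which starts underneath (the circuit board side shows). Its z axis starts pointing away from the plate, within 0.3 rad of the plate's -x. Origin: middle of the edge side nearest the plate
- plate_edge (a point): middle of the upper front edge of the turnover plate, 8 mm above the mat; x points horizontally from the step across the plate (the direction to push), y along the step edge, z up. The front of the step is a plain upright 8 mm face
- plate: fixed turnover plate, 8 mm thick aluminium with black rubber top and a yellow line along its front edge; 120 mm deep (x) and 170 mm wide (y), origin at the centre of its underside, the step at x = -60 mm. A fence 8 mm thick and 12 mm above the plate runs along the back, 6 mm thick and 10 mm high along the sides except for the front 45 mm
- lens_case: small dark grey case, 53 x 65 mm and 25 mm high, origin at the centre of its underside; bystander, beside the plate or behind the module
- cup: small blue open cup with screws, 62 mm across and 31 mm high, origin at the centre of its underside; bystander, beside the plate or behind the module
- driver: green screwdriver, 152 mm long (its y axis) and 20 mm thick, lying flat, origin at the middle of its underside; bystander, behind the plate's back fence
Mind the look-alikes: they are no part of the job. What is shaped like the module but pink is not meant.

How it is judged:
By the outcome, as a careful person would: the job done as asked, in the order asked, and still so for the second after the job is handed in, with the robot touching nothing.
It also fails if it takes over 45 s, if anything falls off the work surface, if the arm or the gripper's body presses on something with over 40 N, if the wrist force passes 120 N, or if a joint passes its speed limit or range.

### The arm

A 6-joint arm with a two-finger parallel gripper is mounted at the origin on a cart in front of the work surface, level with it; the furniture and walls round the work are solid. World frame = base frame: x ahead of the robot, y to its left, z up, the work surface at z = 0. Lengths are in m, angles in rad, forces in N, time in s.
With the tool pointing down it reaches from about 0.3 to 0.95 m from the base axis. Payload 3.1 kg.
Tool frame: the origin (TCP) lies at the very end of the fingers, on their centre line; the grasp point (between the pads) lies 19 mm behind it (robot.hold_point_z is the distance from the TCP to the grasp point, in m); z points along the fingers, y is the line along which they close (so a half turn about z gives the same grasp; the last joint's range is limited). The gripper opens to 85 mm and grips with 20 to 120 N. Pads are 22 mm wide; open, the fingers measure 114 mm over their backs; the gripper's body (76 mm by 85 mm) begins 54 mm behind the grasp point. The pads swing forward as they close: fully open they stand 13 mm farther back than shut.
Start: joints at [1.031, 0.308, 1.634, -0, 1.2, -0.07], TCP at [0.283, 0.557, 0.231] pointing down, gripper open.
Joint ranges: [-3.06, 3.06], [-0.79, 1.96], [0.05, 2.63], [-1.19, 4.34], [0.05, 2.64], [-2.94, 2.94]. Speed limits (rad/s): [2.79, 2.79, 3.14, 3.14, 3.14, 3.14].

### API

Orientations are given as a rotation vector (axis times angle).
In Python, from workcell import robot gives the robot as it stands. The module is installed in compiled form; this text tells all that it offers.
- The arm moves only by the shell command python3 -m handwheel 'ROWS' [FORCE]. ROWS is text: rows parted by semicolons, each of 7 numbers parted by spaces: the shift along the world's x, y, z in mm, then the turn, a rotation vector about the world's x, y, z in rad, then the gripper's target within -1 to 1 (shut at 1, half-way at 0, fully open at -1). In form: tx ty tz wx wy wz grip; .... A call has 1 to 10 rows; each row is the pose to reach, as a shift and turn from the pose commanded when the call began; what a row does not reach only later rows make up. A row lasts 1/12 s, in which the tool goes at most 41.7 mm and 7.16 degrees, less where a joint would pass 70% of its speed; a pose out of reach is approached as far as the arm can. A call with a gripper value outside its range is refused whole. The fingers move at their own pace and stop on an object; FORCE is the grip in N (left out, the last holds). Time passes only in rows, so rows that repeat a pose let the fingers close. It gives the time, the measured TCP pose, the force, the opening and the grip force at its end, in the units of the state.
- robot.get_state(): the state, without advancing time (a new reading comes with each control period).
- robot.read_camera(name): name is "scene" or "side" or "wrist"; returns a dict with "img" (384x512x3 uint8, red, green, blue), "z_map" (384x512 float32, m along the optical axis (not along the pixel's ray), 0 where there is no reading), "fx", "fy", "cx", "cy" (pixels), "distortion" ([k1, k2, p1, p2, k3] as OpenCV has them; the pictures are not rectified), "rvec" (rotation vector, rad) and "tvec" (3), from world to camera coordinates, as OpenCV has them. Camera axes: x right, y down, z forward; pixel columns grow to the right and rows downward; lengths in m; the calibration is good to about 2 mm. A picture is of the moment at which its call begins.
- robot.finish_job(): hands the job in; it is judged then, once.
The state is a dict: "t": time; "q": joint angles; "qd": joint speeds; "tau": joint torques, N m; "tcp_pos": TCP position; "tcp_rot": TCP orientation; "force": force on the tool from outside, world axes, zero at the start; "moment": the same for the moment, N m; "grip_width": finger opening in m; "finger_force": force on a finger pad.
Only numpy, scipy, OpenCV 4.12 (cv2) and the standard library are available. Lean on these libraries where they do the work, as an engineer would, in place of code of your own. Each camera call takes 0.05 s, during which the arm holds its last target. There are 200 camera calls.

## Working session

There is one attempt and no reset: what is moved stays moved. The work goes in short steps, Python scripts to look and compute and a shell command to move; the robot and the scene stay as the last step left them, time stands still between calls to the robot, and variables do not carry over. Pictures are saved under pics/ and viewed, at most 10 in all, crops included, and the job is handed in when it is done.

```bash
mkdir -p pics
cat > h.py <<'E'
import numpy as np, cv2
from workcell import robot
def cam(n):
    c=robot.read_camera(n); K=np.array([[c['fx'],0,c['cx']],[0,c['fy'],c['cy']],[0,0,1]])
    c['K']=K; c['D']=np.array(c['distortion'],float); c['R']=cv2.Rodrigues(np.array(c['rvec'],float))[0]; c['t']=np.array(c['tvec'],float).reshape(3)
    return c
def ray(c,uv,z):
    p=cv2.undistortPoints(np.array(uv,float).reshape(-1,1,2),c['K'],c['D']).reshape(-1,2)
    d=np.c_[p,np.ones(len(p))]@c['R']; o=-c['R'].T@c['t']
    return o+d*((z-o[2])/d[:,2])[:,None]
def cloud(c):
    v,u=np.mgrid[0:384,0:512]; p=cv2.undistortPoints(np.c_[u.ravel(),v.ravel()].astype(float).reshape(-1,1,2),c['K'],c['D']).reshape(-1,2)
    zz=c['z_map'].ravel(); P=np.c_[p*zz[:,None],zz]
    return ((P-c['t'])@c['R']).reshape(384,512,3)
E
python3 - <<'E'
from h import *
ims=[]
for n in('scene','side'):
    c=cam(n); ims.append(c['img']); print(n,c['K'][0,0],-c['R'].T@c['t'],c['R'][2]); np.save(n+'.npy',c,allow_pickle=True)
for n,i in zip(('scene','side'),ims): cv2.imwrite(f'pics/{n}0.png',cv2.resize(i[:,:,::-1],(768,576)))
s=robot.get_state(); print({k:s[k] for k in('t','tcp_pos','tcp_rot','grip_width','force')})
E
```

```text
scene 421.44042170032293 [ 0.01044443 -0.14665048  0.69630104] [ 0.53558881  0.4326241  -0.72524549]
side 423.6151656037641 [ 0.23259094 -0.40235688  0.5703483 ] [ 0.28952612  0.74748964 -0.59785773]
{'t': 0.1, 'tcp_pos': array([0.28258591, 0.55666435, 0.2301746 ]), 'tcp_rot': array([-7.31058497e-01, -3.05471952e+00,  3.02328617e-03]), 'grip_width': 0.08526983650629014, 'force': array([ 0.69085714, -0.60916663, -0.16597677])}
```

View pics/scene0.png

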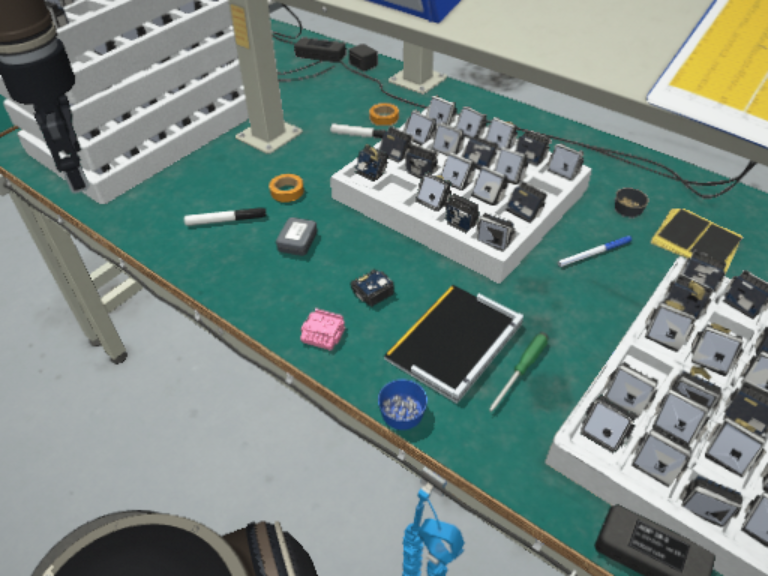

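View pics/side0.png

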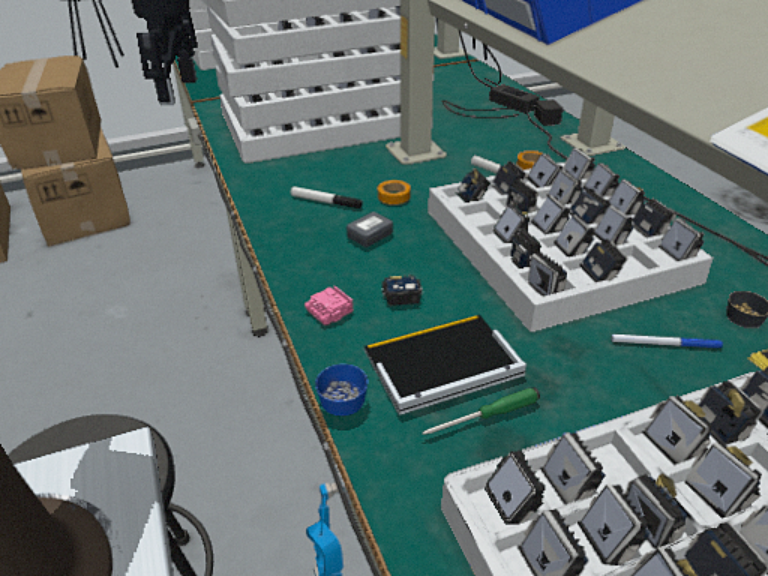

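Scene (768x576 view): module at (372,287), pink look-alike at (323,328), plate with its yellow line from (388,355) to (452,290), case at (297,235), cup at (402,405), driver at (520,370). The side view shows the same, with the module at (402,290) and the yellow line from (367,350) to (478,320).

Run:
```python
from h import *
def rect(P):
    r=cv2.minAreaRect((P[:,:2]*1000).astype(np.float32)); return np.round(r[0],1),np.round(r[1],1),np.round(cv2.boxPoints(r),1).tolist()
for n in('scene','side'):
    c=np.load(n+'.npy',allow_pickle=True).item(); hsv=cv2.cvtColor(c['img'],cv2.COLOR_RGB2HSV); X=cloud(c); z=X[:,:,2]
    H,S,V=cv2.split(hsv)
    ym=((H>20)&(H<35)&(S>130)&(V>120)).astype(np.uint8)
    k,l,st,ce=cv2.connectedComponentsWithStats(ym)
    for i in range(1,k):
        if st[i,4]>40:
            v,u=np.where(l==i); P=ray(c,np.c_[u,v],.008)
            if abs(P[:,0].mean()-.5)<.3 : print(n,'yellow',st[i],rect(P), np.median(z[l==i]))
    # raised blobs
    near=(X[:,:,0]>.2)&(X[:,:,0]<.8)&(abs(X[:,:,1])<.5)
    m=(near&(z>.005)&(z<.06)&~((H>70)&(H<90)&(S>100)&(V<140)&(z<.007))).astype(np.uint8)
    m=cv2.morphologyEx(m,cv2.MORPH_OPEN,np.ones((3,3)))
    k,l,st,ce=cv2.connectedComponentsWithStats(m)
    for i in range(1,k):
        if 60<st[i,4]<9000:
            w=l==i; P=X[w]; top=np.percentile(P[:,2],90)
            T=P[P[:,2]>top-.006]
            print(n,st[i].tolist(),'hsv',hsv[w].mean(0).round(),'top',top.round(4),rect(T)[:2],rect(T)[2])
```

```text
scene yellow [258 191  44  46 135] (array([511.1, 178.8]), array([  5.2, 160.3]), [[431.0, 176.5], [591.2999877929688, 175.8000030517578], [591.2999877929688, 181.10000610351562], [431.0, 181.8000030517578]]) 0.00830773675334365
scene [220, 95, 148, 93, 5551] hsv [ 77.   9. 169.] top 0.0526 (array([723.5, 296.7]), array([345.4, 157.5])) [[642.0, 125.19999694824219], [799.4000244140625, 122.69999694824219], [805.0, 468.1000061035156], [647.5, 470.6000061035156]]
scene [184, 145, 27, 25, 505] hsv [ 88.  18. 132.] top 0.0256 (array([530.1, 441. ]), array([67.9, 50. ])) [[489.0, 450.29998779296875], [509.0, 404.5], [571.2000122070312, 431.6000061035156], [551.2999877929688, 477.5]]
scene [373, 168, 17, 9, 74] hsv [101.  19. 207.] top 0.0112 (array([756.7,  60.9]), array([10.8, 47.7])) [[733.0, 66.80000305175781], [775.5999755859375, 45.400001525878906], [780.4000244140625, 55.0], [737.7999877929688, 76.4000015258789]]
scene [234, 180, 29, 23, 436] hsv [66. 44. 82.] top 0.0222 (array([516.7, 272.4]), array([49.7, 53.5])) [[484.29998779296875, 255.60000610351562], [535.9000244140625, 241.3
[... 3132 characters left out ...]
12.] top 0.0294 (array([372.7, 109.7]), array([59.4, 61.5])) [[334.79998779296875, 129.5], [354.20001220703125, 71.0999984741211], [410.6000061035156, 89.80000305175781], [391.20001220703125, 148.1999969482422]]
side [285, 259, 75, 30, 521] hsv [ 59. 113. 117.] top 0.0187 (array([514.7,  20.9]), array([ 16.5, 145.7])) [[441.70001220703125, 14.399999618530273], [587.4000244140625, 11.0], [587.7000122070312, 27.5], [442.1000061035156, 30.899999618530273]]
side [455, 260, 15, 9, 89] hsv [ 94.   6. 199.] top 0.0573 (array([714.6, -83.9]), array([15.6, 30.9])) [[699.0, -91.19999694824219], [729.9000244140625, -92.0999984741211], [730.2999877929688, -76.5], [699.4000244140625, -75.69999694824219]]
```

Plate: middle x≈510.5 mm, step at y≈181 mm, push direction is world −y. The heights and the 170 mm width agree with the given sizes. Module centre is (517,272) mm, turned −15.5° from square, about 151 mm from the plate's centre. I'll push with two spread fingertip flanks, tool y along world x.

```bash
python3 -m handwheel '230 -220 -110 0 0 -1.101 0.5;230 -220 -110 0 0 -1.101 0.5;230 -220 -110 0 0 -1.101 0.5;230 -220 -110 0 0 -1.101 0.5;230 -220 -110 0 0 -1.101 0.5;230 -220 -110 0 0 -1.101 0.5;230 -220 -110 0 0 -1.101 0.5;230 -220 -110 0 0 -1.101 0.5;230 -220 -110 0 0 -1.101 0.5;230 -220 -110 0 0 -1.101 0.5' 40; python3 -m handwheel '0 0 0 0 0 0 0.5;0 0 0 0 0 0 0.5'; python3 -c "
from h import *
s=robot.get_state();print(cv2.Rodrigues(s['tcp_rot'])[0].round(3))"
```

```text
t: 0.93
tcp_pos: [0.5136, 0.3344, 0.1192]
tcp_rot: [-2.228, -2.214, 0.005]
force: [-0.3, -0.2, -0.3]
grip_width: 0.0211
finger_force: 0.0
t: 1.1
tcp_pos: [0.5124, 0.338, 0.1214]
tcp_rot: [-2.218, -2.224, -0.0]
force: [0.3, 0.1, 0.4]
grip_width: 0.0212
finger_force: 0.0
[[-0.003  1.    -0.   ]
 [ 1.     0.003  0.   ]
 [ 0.    -0.    -1.   ]]
```

```bash
python3 -m handwheel '3 0 -40 0 0 0 0.5;3 0 -80 0 0 0 0.5;3 0 -105 0 0 0 0.5;3 0 -114 0 0 0 0.5;3 0 -114 0 0 0 0.5;3 0 -114 0 0 0 0.5'
python3 - <<'E'
from h import *
c=cam('side'); cv2.imwrite('pics/side1.png',cv2.resize(c['img'][130:260,180:340,::-1],None,fx=4,fy=4,interpolation=cv2.INTER_CUBIC))
print(robot.get_state()['tcp_pos'])
E
```

```text
t: 1.6
tcp_pos: [0.516, 0.3386, 0.0081]
tcp_rot: [2.219, 2.224, 0.002]
force: [0.6, -0.7, 0.8]
grip_width: 0.0211
finger_force: 0.0
[0.51719317 0.33893687 0.00929569]
```

View pics/side1.png

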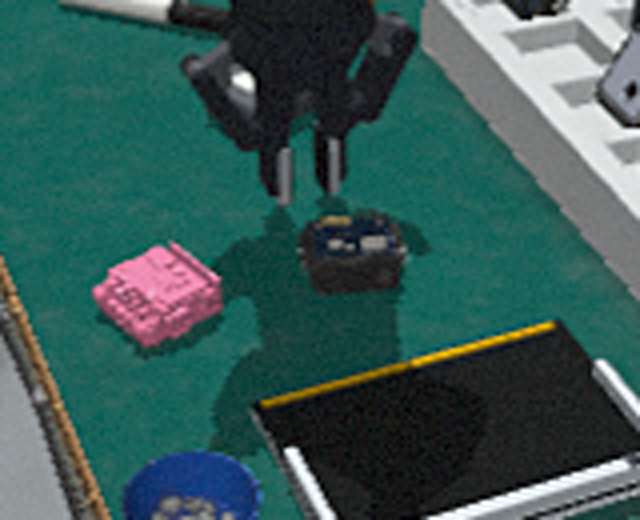

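The two fingertips stand behind the module (tips at (285,200) and (333,190)), the pink one is well to the side, and the way to the yellow line is clear. I'll push.

```bash
python3 -m handwheel '0 -12 -3 0 0 0 0.5;0 -20 -3 0 0 0 0.5;0 -27 -3 0 0 0 0.5;0 -34 -3 0 0 0 0.5;0 -41 -3 0 0 0 0.5;0 -48 -3 0 0 0 0.5;0 -55 -3 0 0 0 0.5;0 -62 -3 0 0 0 0.5;0 -69 -3 0 0 0 0.5;0 -76 -3 0 0 0 0.5';python3 -m handwheel '0 -4 0 0 0 0 0.5;0 -4 0 0 0 0 0.5;0 -4 0 0 0 0 0.5'
cat > m.py <<'E'
from h import *
import sys
c=cam('side'); X=cloud(c); z=X[:,:,2]; w=(z>.016)&(z<.027)&(abs(X[:,:,0]-.515)<.045)&(X[:,:,1]>.183)&(X[:,:,1]<.255)
r=cv2.minAreaRect((X[w][:,:2]*1000).astype(np.float32)); print(w.sum(),np.round(r[0],1),np.round(r[1],1),np.round(cv2.boxPoints(r),1).tolist())
cv2.imwrite(sys.argv[1],cv2.resize(c['img'][130:260,180:340,::-1],None,fx=4,fy=4,interpolation=cv2.INTER_CUBIC))
s=robot.get_state();print(s['tcp_pos'].round(4),s['force'].round(2))
E
python3 m.py pics/side2.png
```

```text
t: 2.48
tcp_pos: [0.516, 0.2606, 0.0043]
tcp_rot: [2.221, 2.221, 0.0]
force: [0.3, 0.5, 1.5]
grip_width: 0.0214
finger_force: 0.2
t: 2.73
tcp_pos: [0.5159, 0.2569, 0.0041]
tcp_rot: [-2.222, -2.221, 0.001]
force: [-0.2, -0.1, -0.5]
grip_width: 0.0212
finger_force: 0.0
411 [521.  222.4] [59.5 64.8] [[490.20001220703125, 253.8000030517578], [492.29998779296875, 189.10000610351562], [551.7999877929688, 191.10000610351562], [549.5999755859375, 255.8000030517578]]
[0.5159 0.2572 0.0042] [-0.21  0.27  0.05]
```

View pics/side2.png

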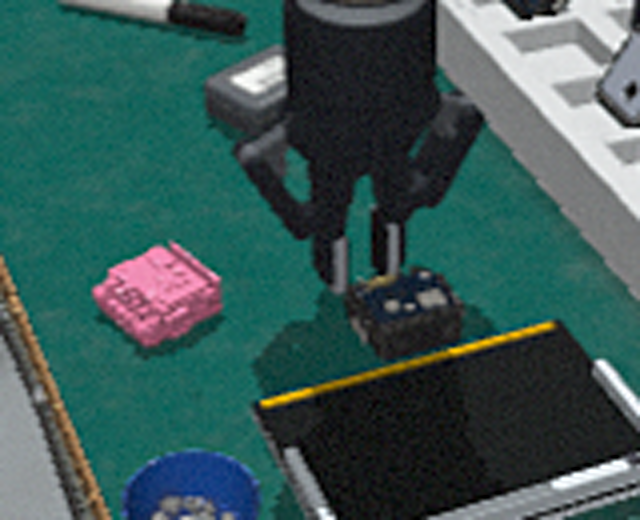

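The module is just short of the step: its front edge runs from (385,358) to (462,335), parallel to the yellow line, and the fingertips are on its trailing side. Next I'll press it home and read the force.

```bash
python3 -m handwheel '0 -4 0 0 0 0 0.5;0 -7 0 0 0 0 0.5;0 -10 0 0 0 0 0.5;0 -10 0 0 0 0 0.5'; python3 -m handwheel '0 -1 0 0 0 0 0.5;0 -1.5 0 0 0 0 0.5;0 -1.5 0 0 0 0 0.5';python3 -m handwheel '0 -0.5 0 0 0 0 0.5;0 -1 0 0 0 0 0.5;0 -1 0 0 0 0 0.5'
```

```text
t: 3.12
tcp_pos: [0.5158, 0.2468, 0.0042]
tcp_rot: [-2.222, -2.221, 0.001]
force: [-0.6, 0.9, 0.1]
grip_width: 0.0212
finger_force: 0.0
t: 3.37
tcp_pos: [0.5159, 0.2457, 0.0042]
tcp_rot: [-2.221, -2.221, 0.0]
force: [0.3, -0.4, -0.3]
grip_width: 0.0212
finger_force: 0.0
t: 3.62
tcp_pos: [0.5161, 0.2453, 0.0044]
tcp_rot: [-2.222, -2.221, -0.002]
force: [-0.6, 2.5, 0.5]
grip_width: 0.0216
finger_force: 1.1
```

```bash
python3 -m handwheel '0 -1 0 0 0 0 0.5;0 -1 0 0 0 0 0.5;0 -1 0 0 0 0 0.5';python3 -m handwheel '0 -1 0 0 0 0 0.5;0 -1 0 0 0 0 0.5'
python3 - <<'E'
from h import *
for n in('scene','side'):
    c=cam(n); X=cloud(c); z=X[:,:,2]; w=(z>.018)&(z<.027)&(abs(X[:,:,0]-.519)<.04)&(X[:,:,1]>.175)&(X[:,:,1]<.24)
    P=X[w]*1000; xs=np.arange(500,545,8); print(n,w.sum(),[(int(x),P[abs(P[:,0]-x)<4][:,1].min().round(1)) for x in xs], np.percentile(P[:,0],[1,99]).round(1))
E
```

```text
t: 3.87
tcp_pos: [0.5162, 0.2452, 0.0046]
tcp_rot: [-2.222, -2.219, -0.004]
force: [-0.8, 5.5, 0.3]
grip_width: 0.0217
finger_force: 2.6
t: 4.03
tcp_pos: [0.5162, 0.2452, 0.0048]
tcp_rot: [-2.222, -2.218, -0.006]
force: [-1.7, 8.4, 0.3]
grip_width: 0.0216
finger_force: 4.1
scene 312 [(500, np.float64(182.5)), (508, np.float64(180.5)), (516, np.float64(182.0)), (524, np.float64(180.4)), (532, np.float64(182.1)), (540, np.float64(182.0))] [491.3 544.3]
side 376 [(500, np.float64(181.5)), (508, np.float64(180.1)), (516, np.float64(180.4)), (524, np.float64(179.8)), (532, np.float64(179.3)), (540, np.float64(180.2))] [492.8 548.5]
```

It is square: the front edge is within 1–2 mm of y=181 all along, held with 8.4 N. I'll follow the arc about the step edge, checking the force as I go.

```bash
python3 -m handwheel '0 0 3 0 0 0 0.5;0 0 6 0 0 0 0.5;0 -0.3 8.5 0 0 0 0.5;0 -0.8 11.5 0 0 0 0.5;0 -1.3 14.5 0 0 0 0.5;0 -2 17 0 0 0 0.5'
python3 - <<'E'
from h import *
c=cam('side'); cv2.imwrite('pics/side3.png',cv2.resize(c['img'][130:260,180:340,::-1],None,fx=4,fy=4,interpolation=cv2.INTER_CUBIC))
s=robot.get_state();print(s['tcp_pos'].round(4),s['force'].round(2))
E
```

```text
t: 4.63
tcp_pos: [0.5162, 0.242, 0.0219]
tcp_rot: [-2.221, -2.22, -0.003]
force: [-1.8, 4.7, 2.0]
grip_width: 0.0215
finger_force: 2.8
[0.5165 0.2419 0.0224] [-2.15  4.59  2.15]
```

View pics/side3.png

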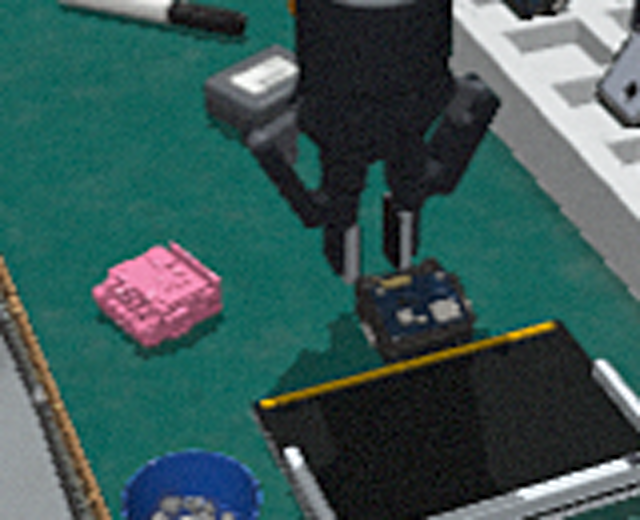

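It is tipping about the step edge: the fingertips at (345,275) and (400,265) hold the raised trailing side. I'll continue with slightly more pressure.

```bash
python3 -m handwheel '0 -2.5 3.5 0 0 0 0.5;0 -5 7 0 0 0 0.5;0 -7.5 10.5 0 0 0 0.5;0 -10.2 14 0 0 0 0.5;0 -13 17 0 0 0 0.5;0 -16 20 0 0 0 0.5'
```

```text
t: 5.18
tcp_pos: [0.5165, 0.228, 0.0435]
tcp_rot: [-2.222, -2.217, -0.008]
force: [-4.4, 9.5, 9.8]
grip_width: 0.0214
finger_force: 7.0
```

```bash
python3 -m handwheel '0 -1.5 4 0 0 0 0.5;0 -4 6 0 0 0 0.5;0 -6.4 7.2 0 0 0 0.5;0 -10 9.2 0 0 0 0.5;0 -14 10.8 0 0 0 0.5'
python3 - <<'E'
from h import *
c=cam('side'); cv2.imwrite('pics/side4.png',cv2.resize(c['img'][130:260,180:340,::-1],None,fx=4,fy=4,interpolation=cv2.INTER_CUBIC))
s=robot.get_state();print(s['tcp_pos'].round(4),s['force'].round(2))
E
```

```text
t: 5.6
tcp_pos: [0.5166, 0.2128, 0.0544]
tcp_rot: [-2.222, -2.219, -0.005]
force: [-5.4, 7.8, 14.0]
grip_width: 0.0214
finger_force: 8.1
[0.5166 0.2121 0.0548] [-5.42  5.89 13.53]
```

View pics/side4.png

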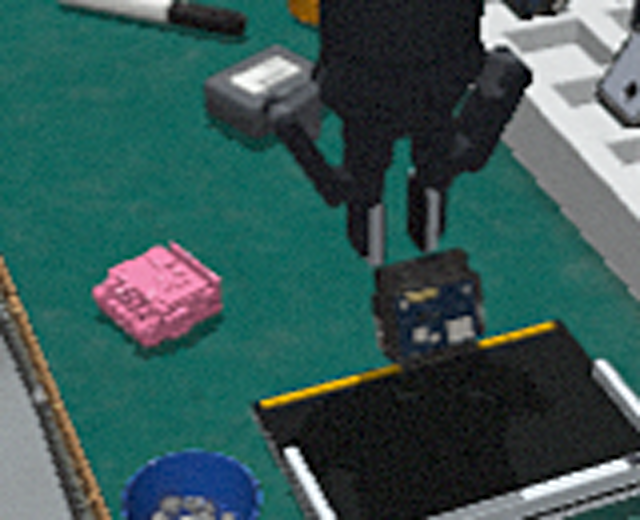

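The module stands at about 70° on the step edge at (430,360), fingertips still holding its trailing side. I'll ease the pressure and go on to vertical.

```bash
python3 -m handwheel '0 -3 2 0 0 0 0.5;0 -6 2.5 0 0 0 0.5;0 -9 3 0 0 0 0.5;0 -12 3.3 0 0 0 0.5;0 -15 3.8 0 0 0 0.5;0 -18 4.2 0 0 0 0.5;0 -18 4.2 0 0 0 0.5'
python3 - <<'E'
from h import *
c=cam('side'); cv2.imwrite('pics/side5.png',cv2.resize(c['img'][130:260,180:340,::-1],None,fx=4,fy=4,interpolation=cv2.INTER_CUBIC))
s=robot.get_state();print(s['tcp_pos'].round(4),s['force'].round(2))
E
```

```text
t: 6.23
tcp_pos: [0.5164, 0.1942, 0.0601]
tcp_rot: [-2.222, -2.218, -0.003]
force: [-8.2, 6.0, 21.1]
grip_width: 0.0212
finger_force: 10.7
[0.5164 0.1944 0.0601] [-8.1   6.57 21.58]
```

View pics/side5.png

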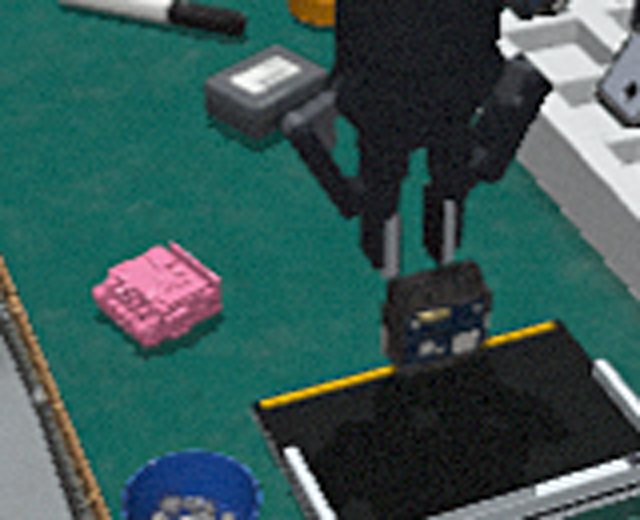

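Upright now, leading side on the plate edge at (440,355). I'll ease the downward press, drag the top a little further, then check.

```bash
python3 -m handwheel '0 -0.5 1.5 0 0 0 0.5;0 -1.5 3 0 0 0 0.5;0 -3 3.7 0 0 0 0.5;0 -5 4.3 0 0 0 0.5;0 -7 5 0 0 0 0.5;0 -7 5 0 0 0 0.5'
python3 - <<'E'
from h import *
c=cam('side'); cv2.imwrite('pics/side6.png',cv2.resize(c['img'][130:260,180:340,::-1],None,fx=4,fy=4,interpolation=cv2.INTER_CUBIC))
s=robot.get_state();print(s['tcp_pos'].round(4),s['force'].round(2))
E
```

```text
t: 6.78
tcp_pos: [0.5163, 0.1853, 0.0627]
tcp_rot: [2.221, 2.221, -0.0]
force: [-2.3, 2.0, 9.6]
grip_width: 0.0213
finger_force: 4.4
[0.5163 0.1854 0.0626] [-1.87  1.38  8.61]
```

View pics/side6.png

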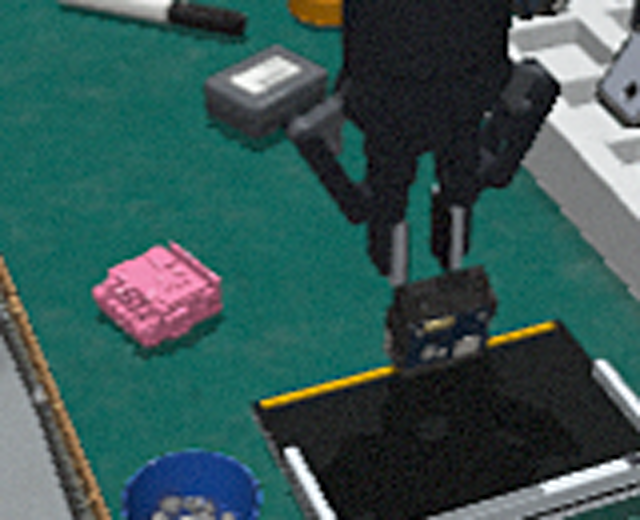

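It rotates about its new lower edge, now about 99°. I'll keep dragging past the balance point.

```bash
python3 -m handwheel '0 -2.5 0.5 0 0 0 0.5;0 -5 1 0 0 0 0.5;0 -7.5 1.2 0 0 0 0.5;0 -10 1.4 0 0 0 0.5;0 -12.5 1.4 0 0 0 0.5;0 -15 1.4 0 0 0 0.5;0 -17.5 1.3 0 0 0 0.5;0 -20 1 0 0 0 0.5'
python3 - <<'E'
from h import *
c=cam('side'); cv2.imwrite('pics/side7.png',cv2.resize(c['img'][130:260,180:340,::-1],None,fx=4,fy=4,interpolation=cv2.INTER_CUBIC))
s=robot.get_state();print(s['tcp_pos'].round(4),s['force'].round(2))
E
```

```text
t: 7.5
tcp_pos: [0.5161, 0.1644, 0.0629]
tcp_rot: [2.219, 2.221, -0.002]
force: [-0.8, -0.8, 5.0]
grip_width: 0.0213
finger_force: 2.5
[0.5161 0.164  0.0628] [-1.35 -0.58  6.23]
```

View pics/side7.png

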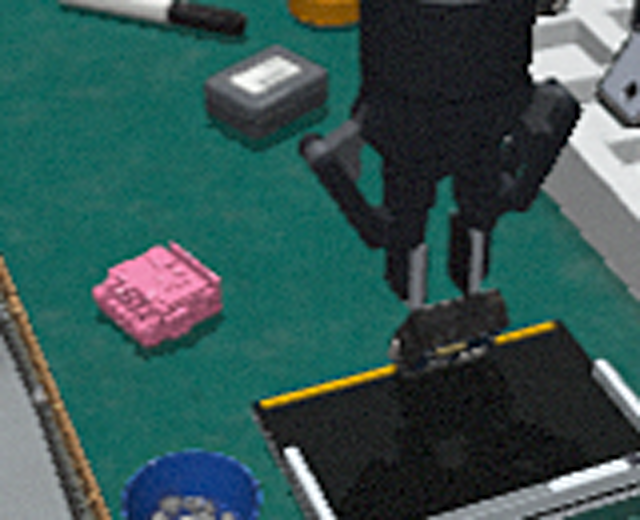

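At about 120° it leans well over the plate. I'll lift straight off so that it drops the rest of the way.

```bash
python3 -m handwheel '0 -3 0.5 0 0 0 0.5;0 -4 3 0 0 0 0.5;0 -4 8 0 0 0 0.5;0 -4 20 0 0 0 0.5;0 -4 40 0 0 0 0.5;0 40 70 0 0 0 0.5;0 80 90 0 0 0 0.5;0 80 90 0 0 0 0.5;0 80 90 0 0 0 0.5'
python3 - <<'E'
from h import *
c=cam('side'); cv2.imwrite('pics/side8.png',cv2.resize(c['img'][130:260,180:340,::-1],None,fx=4,fy=4,interpolation=cv2.INTER_CUBIC))
for n in('side','scene'):
    c=cam(n); X=cloud(c); z=X[:,:,2]; w=(z>.022)&(z<.07)&(abs(X[:,:,0]-.519)<.05)&(X[:,:,1]>.08)&(X[:,:,1]<.2)
    w=cv2.morphologyEx(w.astype(np.uint8),cv2.MORPH_OPEN,np.ones((3,3)))>0
    P=X[w]; r=cv2.minAreaRect((P[:,:2]*1000).astype(np.float32)); print(n,w.sum(),np.round(r[0],1),np.round(r[1],1),np.round(cv2.boxPoints(r),1).tolist(),np.percentile(P[:,2],[5,50,95]).round(4),c['img'][w].mean(0).round())
E
```

```text
t: 8.3
tcp_pos: [0.5183, 0.2495, 0.1563]
tcp_rot: [2.216, 2.224, 0.012]
force: [1.3, -0.3, 0.1]
grip_width: 0.0216
finger_force: 0.0
side 519 [523.  142.2] [52.5 55.3] [[493.79998779296875, 117.69999694824219], [549.0, 114.30000305175781], [552.2000122070312, 166.6999969482422], [497.0, 170.10000610351562]] [0.0241 0.0292 0.0312] [84. 88. 93.]
scene 468 [521.5 142.6] [57.5 51.1] [[492.6000061035156, 168.0], [493.0, 116.9000015258789], [550.5, 117.30000305175781], [550.0999755859375, 168.39999389648438]] [0.024  0.0284 0.0304] [103. 106. 110.]
```

View pics/side8.png

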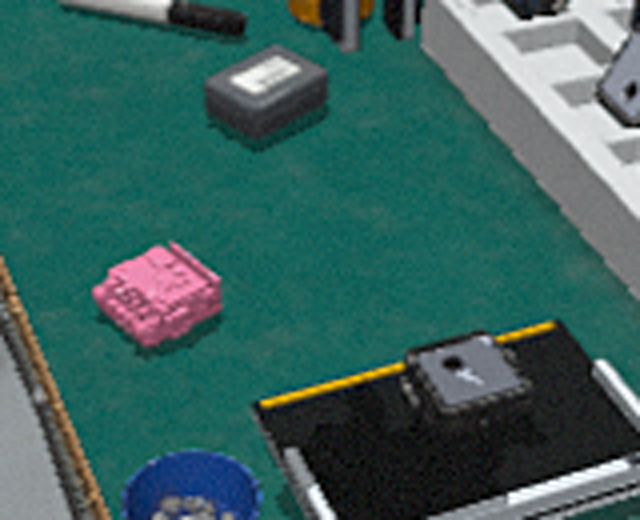

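The pale grey face is up at (470,372). The top is at 29 mm as it should be, and the module spans y 115–168 mm, wholly on the plate. The gripper is clear and the bystanders have not moved.

```bash
python3 -c "
from workcell import robot
print(robot.finish_job())"
```

```text
the job is handed in; nothing more can be done
None
```

I pushed the camera module square against the step and flipped it; it now lies flat, face up and wholly on the plate, and I have handed the job in at about 8.5 s on the robot's clock, with the case, cup and screwdriver left alone.

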